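# Wind down the stabiliser leg of an overhung work rail

### The job

The steel work rail clamped in the red vise must be steadied before filing: lay the loose aluminium packing bar flat on the bench under the rail's stabiliser leg, so that the whole foot will stand on it, and let go of it. Then wind the crank clockwise until the foot bears firmly on the bar: take up all the play and stop when the crank has become about half as hard again to turn as when it runs free, never more than twice as hard. Let go of the crank and leave the other things on the bench alone.

Things in the scene. Friction and masses are not known exactly. Their poses are not given: they have to be found in the camera images.
- bar_mid (a point): Centre of the packing bar: loose, plain bright aluminium, 170 mm long (x axis) x 60 wide (y) x 16 thick (z), about 0.44 kg, lying flat on the bench (this point 8 mm up) to the right of the leg. It can be gripped across its 60 mm width and slid or carried.
- foot_sole (a point): Centre of the underside of the leg's foot: a level steel plate 40 x 40 mm, 8 mm thick, under a 10 mm rubber cushion; at the start 30 to 46 mm above the bench. z up; x, y along its sides, parallel to those of rail. The bench below and the space around the foot towards -x, +x and -y are free up to 108 mm above the bench.
- rail: Fixed: red vise, steel rail, gear case. Origin on the bench under the leg's axis; x away from the robot (turned up to 0.2 rad), y along the rail to the vise, z up. Rail 40 x 40 mm, 155-195 mm up; aluminium work on it from y = 185 mm, 286 mm high; vise from y = 280 mm. Gear case 148-196 mm up, x -34 to 90, y -44 to 44 mm.
- leg_sleeve (a point): Lower end of the leg's sleeve (56 mm diameter), 108 mm straight above rail's origin. The leg tube (34 mm diameter) comes down out of it. The worn gearing has some millimetres of end play, different each time: after touching down the foot just rests with the leg's weight (about 5 N) until the play is taken up; only then does load come on.
- crank_axis (a point): Point on the crank's upright axis, 254 mm above the bench, level with the middle of the crank's grip; 45 mm from the leg's axis towards +x. Axes as rail's. Fixed. The crank's effort is felt while the grip is pushed slowly forwards; when the hand stops, dry friction lets part of the reading relax, so compare readings taken in the same way.
- knob (a point): Middle of the crank's upright grip: black cylinder, 26 mm diameter, 56 mm tall, top 280 mm above the bench, its foot 4 mm above the crank's steel arm, 55 mm from crank_axis. It spins freely on its pin, so the hand need not turn with the crank. Can be taken from above. It takes 7.3 N to push it round when the crank runs free (dry friction, the same both ways).
- crank (a joint): Crank angle in rad, growing clockwise seen from above; at angle a the grip lies towards (cos a, -sin a) in rail's axes. 0 to 18; starts at 0 to 6.28. Clockwise lowers the leg 16 mm a turn; its friction holds it where it is left. Once the play is gone the foot's load grows by some 70 N per mm of leg (rubber); each 100 N adds 4.6 N at the grip. Right: 40 to 130 N, best 80; never over 165.
- file_mid (a point): A flat hand file with an orange handle lying on the bench, 280 mm long, at most 20 mm high. Leave alone.
- collar_mid (a point): An aluminium ring lying flat on the bench, 90 mm outside diameter, 22 mm high; point at its centre. Leave alone.
- oiler_mid (a point): A small white oil bottle with a red cap, 44 mm diameter, 105 mm high, standing; point 50 mm up its axis. Leave alone.
There are look-alikes about, which are no part of the job. Leave any green or yellow look-alike of the part that bears bar_mid alone.

How it is judged (in metres and radians):
On the way, in this order (a step that is already met when the one before it is completed fails the run):
1. the bar lies flat on the bench under the foot, let go, with the foot still clear above it (x of foot_sole in the frame of bar_mid between -0.067 and 0.067 m and y of foot_sole in the frame of bar_mid between -0.012 and 0.012 m and height (world z) of bar_mid below 0.011 m and contact force between the fingers and bar below 0.5 N and contact force between foot and bar below 1 N), for 0.2 s.
2. the foot bears on the bar with 40 to 130 N (contact force between foot and bar between 40 and 130 N), for 0.2 s.
At the end, for the whole second after the job is handed in: The bar lies flat on the bench, the foot stands on it wholly (foot centre within 67 mm of the bar's centre along the bar and 12 mm across it), pressing on it with 40 to 130 N; the crank is at rest and released, and the file, ring and bottle are within 20 mm of where they began (all of step 2 and x of foot_sole in the frame of bar_mid between -0.067 and 0.067 m and y of foot_sole in the frame of bar_mid between -0.012 and 0.012 m and height (world z) of bar_mid below 0.011 m and velocity of joint crank between -0.05 and 0.05 rad/s); the robot touches nothing.
It fails at once if the foot is pressed on the bar with more than 165 N (the crank more than twice as hard to turn as when it runs free) (contact force between foot and bar above 165 N).
It fails at once if the file, the ring or the oil bottle is moved by more than 20 mm or the bottle tipped (distance of any of file_mid, collar_mid, oiler_mid from where it was at the start of the episode above 0.02 m or angle between oiler_mid's own z axis and vertical above 0.5 rad).
It also fails if it takes over 72 s, if anything falls off the work surface, if the arm or the gripper's body presses on something with over 40 N, if the wrist force passes 120 N, or if a joint passes its speed limit or range.

### The arm

A 6-joint arm with a two-finger parallel gripper is mounted at the origin on the work surface. World frame = base frame: x ahead of the robot, y to its left, z up, the work surface at z = 0. Lengths are in m, angles in degrees, forces in N, time in s.
With the tool pointing down it reaches from about 0.4 to 0.825 m from the base axis. Payload 7 kg.
Tool frame: the origin (TCP) lies midway between the tips of the shut fingers; the grasp point (between the pads) lies 19 mm behind it; z points along the fingers, y is the direction in which the jaws open and shut (so a half turn about z gives the same grasp; the last joint's range is limited). The gripper opens to 88 mm and grips with 3 to 60 N. Pads are 19 mm wide; open, the fingers measure 130 mm over their backs; the gripper's body (78 mm by 193 mm) begins 47 mm behind the grasp point.
Start: joints at [81.538, 20.546, 0.682, 0, -70.136, -16.507], TCP at [0.285, 0.612, 0.227] pointing down, gripper open.
Joint ranges: [-176.03, 176.03], [-82.01, 121.73], [-58.28, 71.71], [-173.87, 95.51], [-174.79, -0.11], [-173.66, 173.66]. Speed limits (degrees/s): [136.94, 136.94, 172.46, 180, 180, 180].

### API

Orientations are given as [roll, pitch, yaw] about the fixed x, y, z axes, in that order (R = Rz(yaw) Ry(pitch) Rx(roll)).
In Python, from plant import ctrl, snapshot gives the robot as it stands.
- The arm moves only by the shell command python3 -m pendant 'ROWS'. ROWS is JSON, a list of rows, each a list of 7 numbers: the shift along the tool's x, y, z in m, then the turn, a rotation vector about the tool's x, y, z in rad, then the opening, from -1 (shut) to 1 (fully open), so that 0 is half open. In form: [[x, y, z, ax, ay, az, jaw], ...]. A call has 1 to 12 rows; each row is the pose to reach, as a shift and turn from the pose commanded when the call began, along the tool's axes at that moment; what a row does not reach only later rows make up. A row lasts 1/8 s, in which the tool goes at most 62.5 mm and 10.7 degrees, less where a joint would pass 70% of its speed; a pose out of reach is approached as far as the arm can. A call with a gripper value outside its range is refused whole. The fingers move at their own pace and stop on an object; the grip force is fixed at half the most. Time passes only in rows, so rows that repeat a pose let the fingers close. It gives the time, the measured TCP pose, the force and the opening at its end, in the units of the state.
- ctrl.get_obs(): the state, without advancing time (a new reading comes with each control period).
- snapshot(name): name is "scene" or "top"; returns a dict with "image" (384x512x3 uint8, blue, green, red), "mtx" (3x3 intrinsics, pixels), "eye" and "attitude" of the camera in the world. Camera axes: x right, y up, looking along -z (the intrinsics and any distortion apply to the point x, -y, -z); pixel columns grow to the right and rows downward; lengths in m; the calibration is good to about 2 mm. A picture is of the moment at which its call begins. There is no depth.
- ctrl.close_job(): hands the job in, once; it reports no verdict.
The state is a dict: "clock": time; "joint_pos": joint angles; "qvel": joint speeds; "tau": joint torques, N m; "tool_pos": TCP position; "orientation": TCP orientation; "force": force on the tool from outside, world axes, zero at the start; "moment": the same for the moment, N m; "opening": finger opening in m.
Only numpy, scipy, OpenCV 4.12 (cv2) and the standard library are available. Lean on these libraries where they do the work, as an engineer would, in place of code of your own. Each camera call takes 0.05 s, during which the arm holds its last target.

## Working session

There is one attempt and no reset: what is moved stays moved. The work goes in short steps, Python scripts to look and compute and a shell command to move; the robot and the scene stay as the last step left them, time stands still between calls to the robot, and variables do not carry over. Pictures are saved under pics/ and viewed, and the job is handed in when it is done.

```bash
ls; mkdir -p pics
python3 - <<'E'
from plant import ctrl,snapshot
import cv2,pickle
print(ctrl.get_obs())
for n in("scene","top"):
    s=snapshot(n);cv2.imwrite(f"pics/{n}0.png",s["image"]);pickle.dump(s,open(f"{n}0.pkl","wb"))
    print(n,s["mtx"],s["eye"],s["attitude"],[k for k in s])
E
```

```text
pics
{'clock': 0.0, 'joint_pos': array([ 8.15384572e+01,  2.05917437e+01,  6.32024510e-01, -2.00252772e-02,
       -7.01351971e+01, -1.65068180e+01]), 'qvel': array([ 0.04645722,  0.01916327,  0.03810132, -0.0420919 , -0.01689363,
       -0.07481159]), 'tau': array([-3.92526545e-04, -5.82717705e+01,  2.93058264e+01,  6.99741304e+00,
        6.99909084e-03, -1.47222440e-04]), 'tool_pos': array([0.28474693, 0.61144696, 0.22560621]), 'orientation': array([ 1.79903646e+02, -8.92217240e-03, -2.49751736e+01]), 'force': array([ 0.39504123,  0.84327934, -0.17728875]), 'moment': array([ 0.00784888,  0.02114706, -0.03896873]), 'opening': 0.08768193181129755}
scene [[375.16008303   0.         257.89696173]
 [  0.         375.16008303 193.94176888]
 [  0.           0.           1.        ]] [ 0.95127663 -0.50677904  0.8098558 ] [41.49277692 -0.62603854 50.8994144 ] ['image', 'mtx', 'eye', 'attitude']
top [[410.18470498   0.         258.81920071]
 [  0.         410.18470498 190.09676866]
 [  0.           0.           1.        ]] [ 0.42682698 -0.1083608   1.18834163] [  3.65889741  -0.15934869 -89.85073827] ['image', 'mtx', 'eye', 'attitude']
```

View pics/scene0.png

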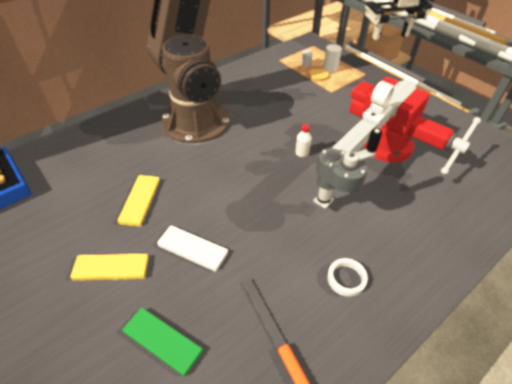

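View pics/top0.png

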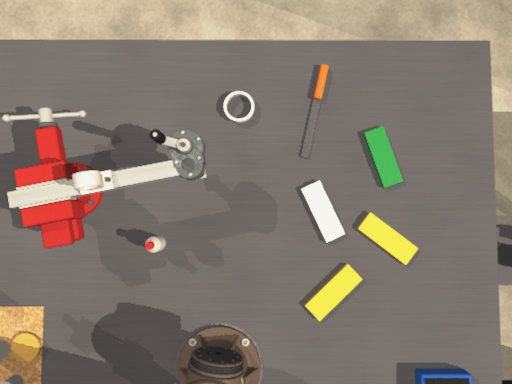

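```bash
cat > h.py <<'E'
import numpy as np,pickle
from scipy.spatial.transform import Rotation as R
def cam(s): return s["mtx"],np.array(s["eye"]),R.from_euler("xyz",s["attitude"],degrees=True).as_matrix()
def ray(s,u,v):
    K,e,A=cam(s); d=A@np.array([(u-K[0,2])/K[0,0],-(v-K[1,2])/K[1,1],-1]); return e,d
def atz(s,u,v,z):
    e,d=ray(s,u,v); return e+d*(z-e[2])/d[2]
def proj(s,p):
    K,e,A=cam(s); c=A.T@(np.asarray(p)-e); return np.array([K[0,2]-K[0,0]*c[0]/c[2],K[1,2]+K[1,1]*c[1]/c[2]])
def tri(s1,u1,s2,u2):
    e1,d1=ray(s1,*u1);e2,d2=ray(s2,*u2);t=np.linalg.lstsq(np.c_[d1,-d2],e2-e1,rcond=None)[0]
    a=e1+d1*t[0];b=e2+d2*t[1];return (a+b)/2,np.linalg.norm(a-b)
def load(n): return pickle.load(open(n+".pkl","rb"))
E
python3 - <<'E'
import cv2
from h import *
t=load("top0");s=load("scene0")
def crop(im,x,y,w,h,k,n): cv2.imwrite(f"pics/{n}.png",cv2.resize(im[y:y+h,x:x+w],None,fx=k,fy=k,interpolation=cv2.INTER_CUBIC))
crop(t["image"],100,85,150,110,5,"t_crank")
crop(t["image"],280,160,80,100,6,"t_bar")
crop(s["image"],290,90,110,125,5-0.2,"s_crank")
print(proj(t,[0,0,0]),proj(s,[0,0,0]))
E
```

```text
[218.88503444 367.67370248] [195.97722527 120.00189563]
```

View pics/t_crank.png

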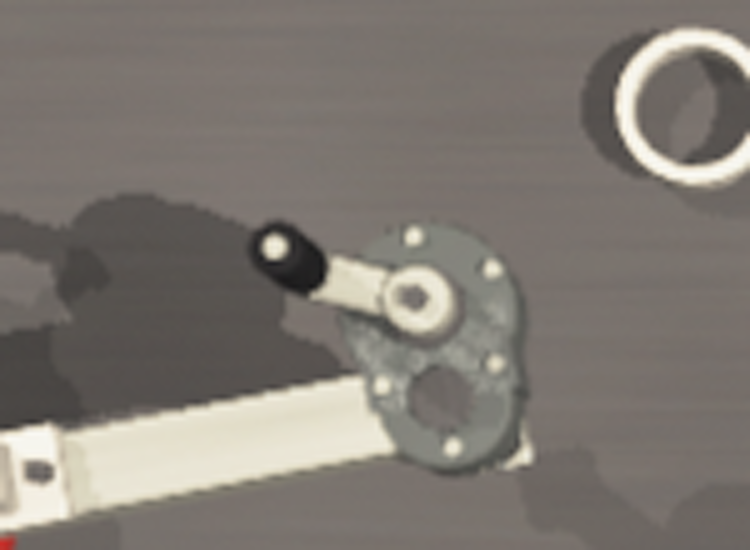

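View pics/t_bar.png

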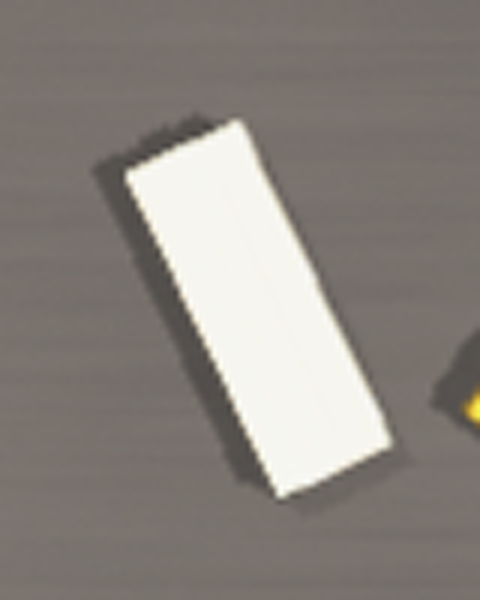

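View pics/s_crank.png

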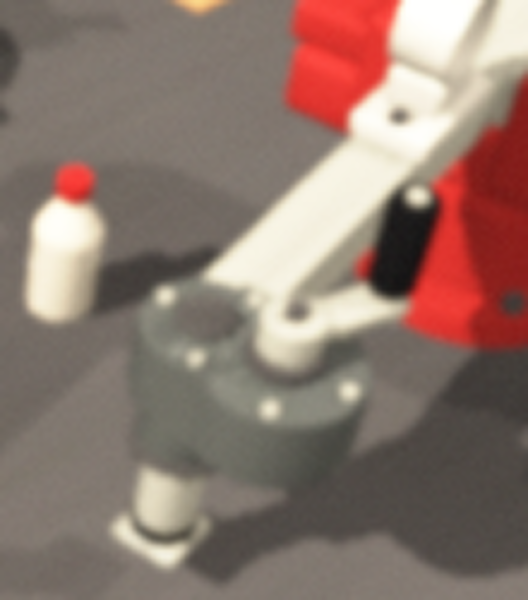

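```bash
cat > m.py <<'E'
from h import *
from scipy.optimize import least_squares
t=load("top0");s=load("scene0")
T=lambda x,y:((x+.5)/5-.5+100,(y+.5)/5-.5+85)
S=lambda x,y:((x+.5)/4.8-.5+290,(y+.5)/4.8-.5+90)
B=lambda x,y:((x+.5)/6-.5+280,(y+.5)/6-.5+160)
c=[atz(t,*B(*p),.016) for p in [(126,173),(241,120),(393,442),(280,498)]]
for a,b in zip(c,c[1:]+c[:1]): print(np.linalg.norm(a-b),np.degrees(np.arctan2(*(b-a)[1::-1])))
print("bar",np.mean(c,0))
print("knob",tri(t,T(275,247),s,S(420,195)))
print("hub",tri(t,T(414,297),s,S(297,312)))
print("hole",tri(t,T(440,397),s,S(207,321)),atz(t,*T(440,397),.196))
# rail top edges at z .195
e=[atz(t,*T(*p),.195) for p in [(75,437),(365,376),(75,514),(390,452)]]
print(e, np.degrees(np.arctan2(*(e[0]-e[1])[1::-1])),np.degrees(np.arctan2(*(e[2]-e[3])[1::-1])))
# fit
def f(p):
    x,y,th,a,z=p; Rm=np.array([[np.cos(th),-np.sin(th),0],[np.sin(th),np.cos(th),0],[0,0,1]])
    W=lambda q:np.array([x,y,0])+Rm@np.array(q)
    k=[.045+.055*np.cos(a),-.055*np.sin(a),.28]
    r=[proj(t,W(k))-T(275,247),proj(s,W(k))-S(420,195),
       proj(t,W([0,0,.196]))-T(440,397),proj(s,W([0,0,.196]))-S(207,321),
       proj(s,W([-.02,-.02,z+.008]))-S(112,525),proj(s,W([.02,-.02,z+.008]))-S(170,566),proj(s,W([.02,.02,z+.008]))-S(212,522)]
    h=W([.045,0,0])
    r.append([ .0,.0])
    for q,i in ((e[0],1),(e[1],1),(e[2],-1),(e[3],-1)):
        d=Rm.T@(q-W([0,0,0])); r.append([(d[0]-.02*i)*400,0])
    return np.concatenate(r)
o=least_squares(f,[.5,.15,.2,4,.035],loss="soft_l1")
print(o.x,np.degrees(o.x[2]),np.round(f(o.x),1))
for n,u in(("file",(313,115)),("collar",(239,107))): print(n,atz(t,*u,.01))
print("oiler",atz(t,150,245,.105))
E
python3 m.py
```

```text
0.06075861207720836 -65.11964074728365
0.16881649284991407 -155.09717300852543
0.06002497505988569 116.23673165846165
0.17023928704907945 25.155213868205692
bar [ 0.44293792 -0.29451037  0.016     ]
knob (array([0.60963259, 0.12241053, 0.27939302]), np.float64(0.0013142463740435364))
hub (array([0.59603389, 0.06912096, 0.22658118]), np.float64(0.0028663234380614058))
hole (array([0.55237231, 0.06146482, 0.19349763]), np.float64(0.00390832532485015)) [0.55343002 0.06248153 0.196     ]
[array([0.53346466, 0.23977193, 0.195     ]), array([0.56374611, 0.09932776, 0.195     ]), array([0.49593556, 0.23883286, 0.195     ]), array([0.52658122, 0.08658411, 0.195     ])] 102.1673902499675 101.3808042143672
[0.55171223 0.05960994 0.20125975 5.16844033 0.02833731] 11.53133417699024 [ 0.4  0.2  0.2 -0.1  1.2  0.7  0.3 -0.7  0.4  0.8  0.8 -0.5 -0.   0.
  0.   0.  -0.7  0.  -0.1  0.   0.5  0.   0.3  0. ]
file [ 0.72188721 -0.26874105  0.01      ]
collar [ 0.7448277  -0.05301691  0.01      ]
oiler [0.35106002 0.17376896 0.105     ]
```

```bash
cat >> h.py <<'E'
def shift(targets,yaw=None):
    """tool-frame shifts from present measured pose to world targets; and rotvec to yaw, pointing down"""
    from plant import ctrl
    o=ctrl.get_obs(); p=o["tool_pos"]; A=R.from_euler("xyz",o["orientation"],degrees=True)
    for t in targets: print(t,np.round(A.inv().apply(np.array(t)-p),4))
    if yaw is not None: print("rot",np.round((A.inv()*R.from_euler("xyz",[180,0,yaw],degrees=True)).as_rotvec(),4))
E
python3 - <<'E'
from h import *
shift([(.285,.612,.45),(.45,.15,.45)],-85)
E
```

```text
(0.285, 0.612, 0.45) [ 0.000e+00 -2.000e-04 -2.243e-01]
(0.45, 0.15, 0.45) [ 0.3447  0.3489 -0.2237]
rot [ 1.3000e-03 -9.0000e-04  1.0476e+00]
```

```bash
python3 -m pendant '[[0,0,-0.06,0,0,0,1],[0,0,-0.12,0,0,0,1],[0,0,-0.18,0,0,0,1],[0,0,-0.224,0,0,0,1],[0.042,0.043,-0.224,0,0,0.13,1],[0.085,0.086,-0.224,0,0,0.26,1],[0.128,0.13,-0.224,0,0,0.39,1],[0.171,0.173,-0.224,0,0,0.52,1],[0.214,0.216,-0.224,0,0,0.65,1],[0.257,0.26,-0.224,0,0,0.78,1],[0.3,0.303,-0.224,0,0,0.91,1],[0.345,0.349,-0.224,0,0,1.047,1]]'
python3 - <<'E'
from h import *
from plant import ctrl
print(ctrl.get_obs()["joint_pos"])
b=np.array([.443,-.2945]);a=np.radians(25.15);g=b-.045*np.array([np.cos(a),np.sin(a)]);print(g)
shift([(*g,.3),(*g,.1),(*g,.003)],-180+25.15)
E
```

```text
clock: 1.6
tool_pos: [0.4498, 0.1497, 0.4505]
orientation: [-180.0, 0.0, -85.2]
force: [0.4, -0.0, 0.0]
opening: 0.0871
[ 4.22677727e+01 -2.78710849e+00  7.86759920e-01 -9.10569993e-03
 -9.35649229e+01 -3.74434974e+01]
[ 0.40226608 -0.31362453]
(np.float64(0.4022660778314371), np.float64(-0.3136245283540655), 0.3) [0.4577 0.0863 0.1504]
(np.float64(0.4022660778314371), np.float64(-0.3136245283540655), 0.1) [0.4578 0.0863 0.3504]
(np.float64(0.4022660778314371), np.float64(-0.3136245283540655), 0.003) [0.4578 0.0863 0.4474]
rot [1.0000e-04 2.0000e-04 1.2161e+00]
```

```bash
python3 -m pendant '[[0.042,0.008,0.01,0,0,0.11,1],[0.085,0.016,0.03,0,0,0.22,1],[0.127,0.024,0.05,0,0,0.33,1],[0.17,0.032,0.07,0,0,0.44,1],[0.213,0.04,0.1,0,0,0.55,1],[0.255,0.048,0.13,0,0,0.66,1],[0.3,0.056,0.16,0,0,0.77,1],[0.34,0.064,0.2,0,0,0.88,1],[0.38,0.072,0.24,0,0,0.99,1],[0.42,0.08,0.27,0,0,1.1,1],[0.458,0.0863,0.3,0,0,1.216,1],[0.458,0.0863,0.35,0,0,1.216,1]]'
python3 - <<'E'
from h import *
from plant import ctrl,snapshot
import cv2
print(ctrl.get_obs()["joint_pos"])
s=snapshot("top");pickle.dump(s,open("top1.pkl","wb"))
s2=snapshot("scene")
o=ctrl.get_obs();print(proj(s,o["tool_pos"]))
cv2.imwrite("pics/c1.png",np.hstack([cv2.resize(s["image"][150:280,260:400],None,fx=3,fy=3),cv2.resize(s2["image"][190:320,120:260],None,fx=3,fy=3)])[:600,:800])
g=(.4023,-.3136)
shift([(*g,.003)],-180+25.15)
E
```

```text
clock: 3.1
tool_pos: [0.4045, -0.3147, 0.1001]
orientation: [-179.9, 0.1, -154.9]
force: [1.2, 0.4, -1.4]
opening: 0.0878
[-1.58743607e+01  1.23037145e+01 -2.94264871e+01  4.26269368e-02
 -4.81329002e+01 -4.90292248e+01]
[334.06616146 226.66956526]
(0.4023, -0.3136, 0.003) [-0.0017 -0.0038  0.0927]
rot [ 0.0074 -0.0066  0.0012]
```

View pics/c1.png

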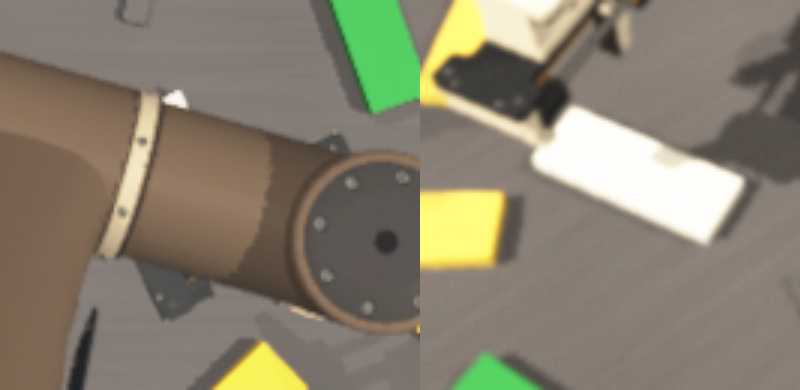

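Run:
```python
from h import *
t=load("top0")
for u in((358,222),(369,212),(347,265),(406,264),(418,245)):print(atz(t,*u,.016))
a=np.radians(25.15);ax=np.array([np.cos(a),np.sin(a)]);n=np.array([ax[1],-ax[0]])
for k in(.044,.065):
  for w in(-.0095,.0095): print(np.array([.4023,-.3136])+k*n+w*ax)
```

```text
[ 0.41142708 -0.39449431  0.016     ]
[ 0.43998866 -0.42630045  0.016     ]
[ 0.28989816 -0.36175649  0.016     ]
[ 0.29308665 -0.52909963  0.016     ]
[ 0.346672   -0.56433252  0.016     ]
[ 0.41240016 -0.35746612]
[ 0.42959892 -0.34939132]
[ 0.42132494 -0.37647529]
[ 0.4385237  -0.36840049]
```

```bash
python3 -m pendant '[[0,-0.002,0,0,0,0,1],[0,-0.002,0.04,0,0,0,1],[0,-0.002,0.07,0,0,0,1],[0,-0.002,0.09,0,0,0,1],[0,-0.002,0.095,0,0,0,1],[0,-0.002,0.095,0,0,0,1]]'; python3 -m pendant '[[0,0,0,0,0,0,0.3],[0,0,0,0,0,0,0.3],[0,0,0,0,0,0,0.2],[0,0,0,0,0,0,0.2],[0,0,0,0,0,0,0.2],[0,0,0,0,0,0,0.2]]'
```

```text
clock: 3.95
tool_pos: [0.4062, -0.3142, 0.007]
orientation: [-179.9, 0.1, -154.6]
force: [0.0, -0.3, 0.3]
opening: 0.0877
clock: 4.7
tool_pos: [0.4044, -0.3137, 0.0058]
orientation: [180.0, -0.0, -154.6]
force: [-1.6, 3.9, 7.1]
opening: 0.0598
```

Run:
```python
from h import *
shift([(.456,.041,.0058)],-168.5)
```

```text
(0.456, 0.041, 0.0058) [-1.986e-01  2.983e-01  1.000e-04]
rot [ 0.0007 -0.0007  0.2422]
```

```bash
python3 -m pendant '[[-0.005,0.0075,0,0,0,0.005,0.2],[-0.015,0.0225,0,0,0,0.02,0.2],[-0.028,0.042,0,0,0,0.05,0.2],[-0.04,0.06,0,0,0,0.08,0.2],[-0.053,0.08,0,0,0,0.11,0.2],[-0.066,0.099,0,0,0,0.14,0.2],[-0.079,0.118,0,0,0,0.17,0.2],[-0.092,0.138,0,0,0,0.2,0.2],[-0.105,0.158,0,0,0,0.22,0.2],[-0.118,0.177,0,0,0,0.242,0.2],[-0.128,0.192,0,0,0,0.242,0.2],[-0.132,0.199,0,0,0,0.242,0.2]]'
python3 - <<'E'
from h import *
from plant import ctrl,snapshot
import cv2
s=snapshot("top");s2=snapshot("scene")
for n,x in(("top2",s),("scene2",s2)):pickle.dump(x,open(n+".pkl","wb"));cv2.imwrite(f"pics/{n}.png",x["image"])
cv2.imwrite("pics/c2.png",cv2.resize(s2["image"][130:250,200:360],None,fx=4.8,fy=4.8,interpolation=2))
shift([(.456,.041,.0058)],-168.5)
E
```

```text
clock: 6.2
tool_pos: [0.439, -0.0771, 0.0058]
orientation: [-180.0, 0.0, -168.4]
force: [-0.5, -6.1, 5.2]
opening: 0.0593
(0.456, 0.041, 0.0058) [-4.010e-02  1.119e-01  1.000e-04]
rot [0.0005 0.0008 0.0009]
```

View pics/c2.png

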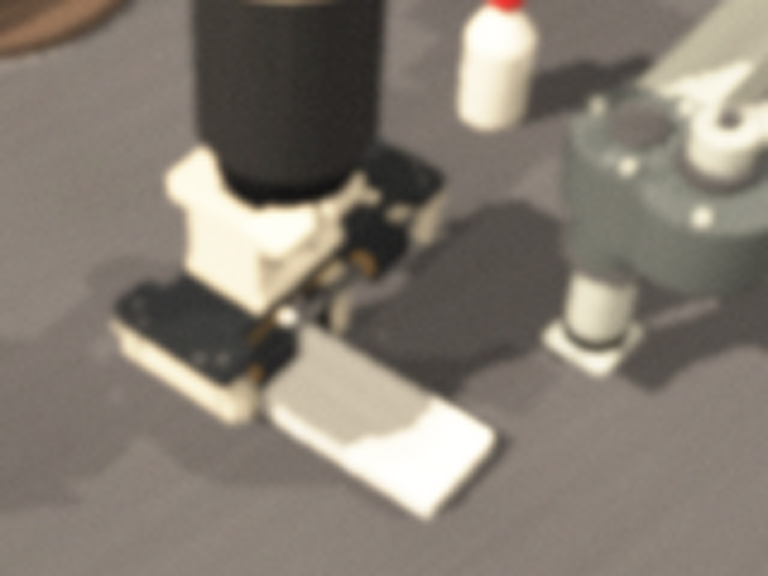

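View pics/top2.png

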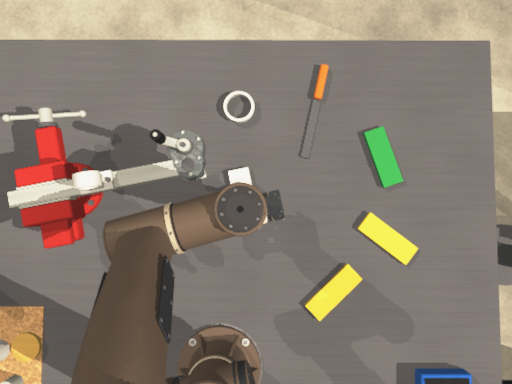

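View pics/scene2.png

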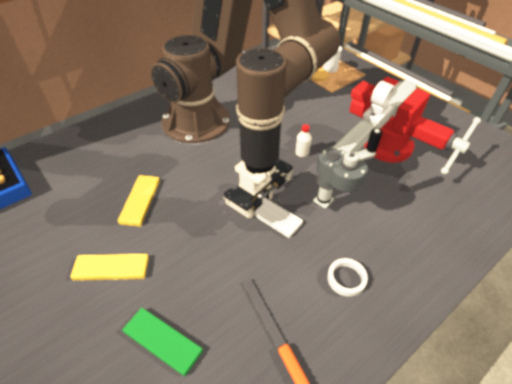

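Run:
```python
from h import *
s=load("scene2")
C=lambda x,y:((x+.5)/4.8-.5+200,(y+.5)/4.8-.5+130)
for p in((495,440),(428,515)):print(atz(s,*C(*p),.013))
a=np.radians(11.6);ax=np.array([np.cos(a),np.sin(a)]);n=np.array([ax[1],-ax[0]]);g=np.array([.439,-.0771])
print(g+.128*ax-.03*n,g+.128*ax+.03*n)
```

```text
[ 0.55988652 -0.0233047   0.013     ]
[ 0.57409144 -0.08645814  0.013     ]
[ 0.55835329 -0.02197477] [ 0.57041797 -0.08074928]
```

```bash
python3 -m pendant '[[-0.003,0.008,0,0,0,0,0.2],[-0.008,0.022,0,0,0,0,0.2],[-0.013,0.037,0,0,0,0,0.2],[-0.018,0.052,0,0,0,0,0.2],[-0.023,0.066,0,0,0,0,0.2],[-0.029,0.08,0,0,0,0,0.2],[-0.034,0.095,0,0,0,0,0.2],[-0.038,0.107,0,0,0,0,0.2],[-0.04,0.112,0,0,0,0,0.2],[-0.04,0.112,0,0,0,0,0.2]]'
python3 - <<'E'
from h import *
from plant import ctrl,snapshot
import cv2
s2=snapshot("scene");s=snapshot("top")
for n,x in(("top3",s),("scene3",s2)):pickle.dump(x,open(n+".pkl","wb"))
cv2.imwrite("pics/c3.png",cv2.resize(s2["image"][120:240,240:400],None,fx=4.8,fy=4.8,interpolation=2))
cv2.imwrite("pics/c3t.png",cv2.resize(s["image"][110:220,120:270],None,fx=4.8,fy=4.8,interpolation=2))
shift([(.456,.041,.0058)],-168.5)
E
```

```text
clock: 7.55
tool_pos: [0.4551, 0.0396, 0.0058]
orientation: [-180.0, -0.1, -168.5]
force: [-3.2, -2.9, 9.9]
opening: 0.0596
(0.456, 0.041, 0.0058) [-0.0011  0.0012 -0.    ]
rot [-0.0001 -0.0008 -0.0003]
```

View pics/c3.png

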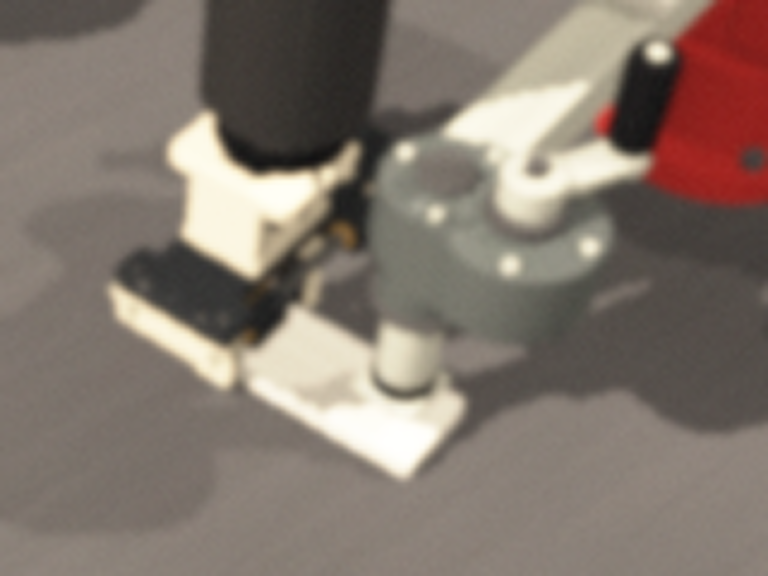

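View pics/c3t.png

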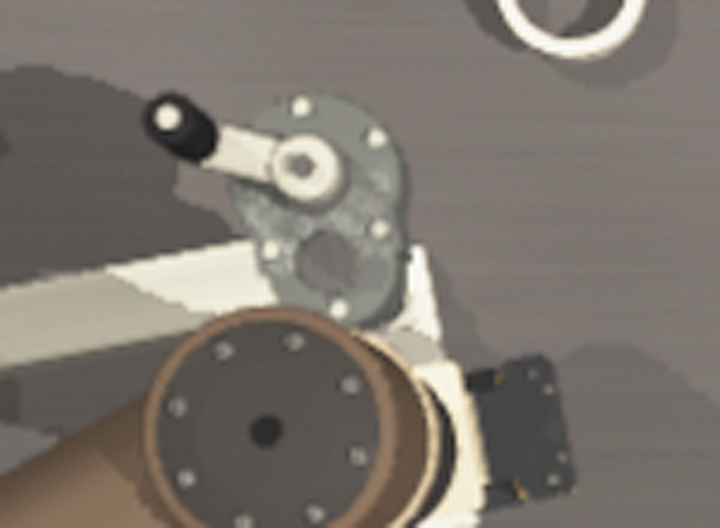

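Run:
```python
from h import *
s=load("scene3");t=load("top3")
C=lambda x,y:((x+.5)/4.8-.5+240,(y+.5)/4.8-.5+120)
D=lambda x,y:((x+.5)/4.8-.5+120,(y+.5)/4.8-.5+110)
P=[atz(s,*C(466,403),.016),atz(s,*C(407,468),.016),atz(t,*D(422,250),.016),atz(t,*D(440,340),.016)]
a=np.radians(11.5);ax=np.array([np.cos(a),np.sin(a)]);n=np.array([-ax[1],ax[0]]);f=np.array([.552,.0605])
for p in P: print(p,(p[:2]-f)@ax,(p[:2]-f)@n)
g=np.array([.4551,.0396]);print((g-f)@ax,(g-f)@n)
```

```text
[0.57548256 0.09114008 0.016     ] 0.02911978465677222 0.02534329804715734
[0.58754576 0.03013296 0.016     ] 0.02877795828227613 -0.036844098982896194
[0.58325454 0.03630421 0.016     ] 0.02580323036932718 -0.029941204164904464
[0.52917625 0.02498284 0.016     ] -0.029446544142837146 -0.030253818362256695
-0.09912149370707785 -0.0011616734815489186
```

```bash
python3 -m pendant '[[0,0.003,0,0,0,0,0.2],[0,0.003,0,0,0,0,0.2],[0,0.003,0,0,0,0,1],[0,0.003,0,0,0,0,1],[0,0.003,0,0,0,0,1],[0,0.003,0,0,0,0,1],[0.01,0.003,0,0,0,0,1],[0.01,0.003,-0.03,0,0,0,1],[0.01,0.003,-0.08,0,0,0,1],[0.01,0.003,-0.13,0,0,0,1],[0.01,0.003,-0.18,0,0,0,1],[0.01,0.003,-0.24,0,0,0,1]]'
python3 -m pendant '[[0,0,-0.06,0,0,0,1],[0,0,-0.11,0,0,0,1],[0.06,0.02,-0.11,0,0,0,1]]'
python3 - <<'E'
from h import *
from plant import ctrl,snapshot
import cv2
s2=snapshot("scene");s=snapshot("top")
for n,x in(("top4",s),("scene4",s2)):pickle.dump(x,open(n+".pkl","wb"))
cv2.imwrite("pics/c4.png",cv2.resize(s2["image"][120:240,240:400],None,fx=4.8,fy=4.8,interpolation=2))
cv2.imwrite("pics/c4t.png",cv2.resize(s["image"][110:220,120:270],None,fx=4.8,fy=4.8,interpolation=2))
print(ctrl.get_obs()["joint_pos"])
E
```

```text
clock: 9.15
tool_pos: [0.4439, 0.0406, 0.2466]
orientation: [180.0, -0.1, -168.5]
force: [1.7, 0.4, -1.0]
opening: 0.0879
clock: 9.52
tool_pos: [0.3855, 0.0493, 0.3581]
orientation: [180.0, 0.2, -168.7]
force: [-2.5, 2.0, 0.2]
opening: 0.0874
[ 3.72358319e+01 -1.25855989e+01 -1.89068767e+01 -7.67883799e-02
 -8.34447833e+01 -1.15663359e+02]
```

View pics/c4.png

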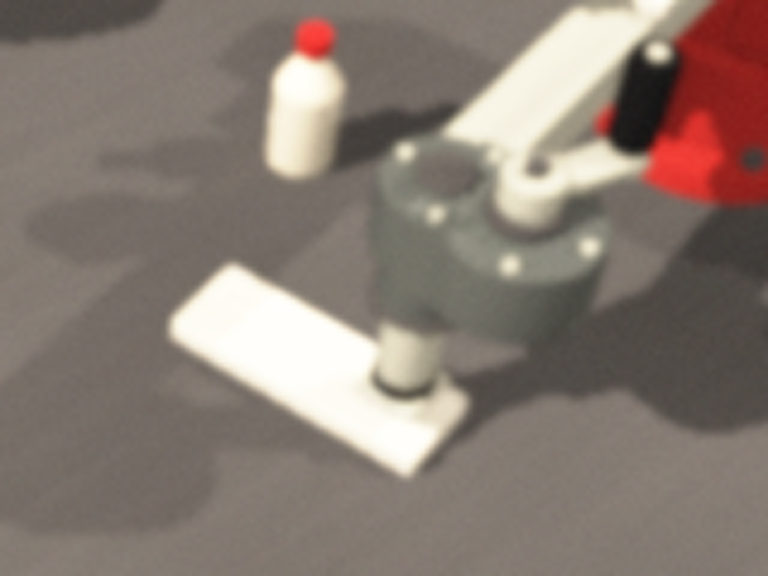

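View pics/c4t.png

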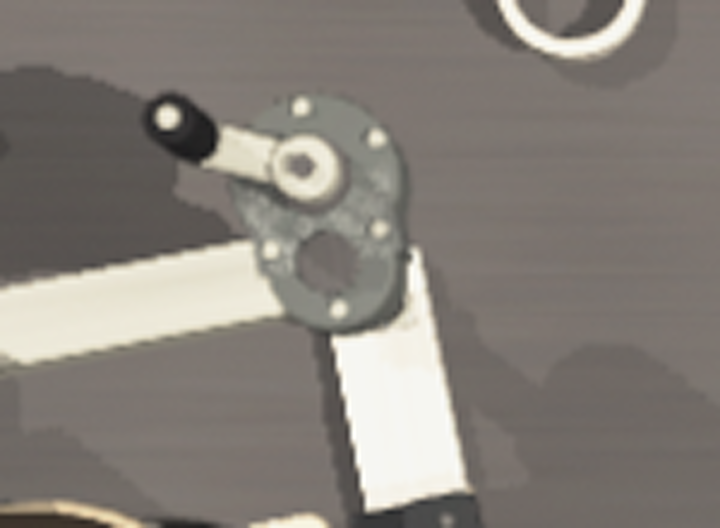

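Run:
```python
from h import *
import cv2
s=load("scene4");t=load("top4")
C=lambda x,y:((x+.5)/4.8-.5+240,(y+.5)/4.8-.5+120)
D=lambda x,y:((x+.5)/4.8-.5+120,(y+.5)/4.8-.5+110)
P=[atz(t,*D(*p),.016) for p in((424,260),(468,490),(333,335),(365,513))]+[atz(s,*C(*p),.016) for p in ((470,400),(410,466),(232,263),(170,320))]
a=np.radians(11.5);ax=np.array([np.cos(a),np.sin(a)]);n=np.array([-ax[1],ax[0]]);f=np.array([.552,.0605])
for p in P: print(p,(p[:2]-f)@ax,(p[:2]-f)@n)
c=s["image"][185:225,305:350].astype(float)
c=np.clip((c-120)*255/135,0,255).astype('uint8')
cv2.imwrite("pics/c4f.png",cv2.resize(c,None,fx=14,fy=14,interpolation=2))
```

```text
[0.5772303  0.03504303 0.016     ] 0.019648495355520452 -0.029976028878005007
[0.43973652 0.00744779 0.016     ] -0.12058666347848754 -0.02960543443651457
[0.53199158 0.08891023 0.016     ] -0.013942655649294372 0.031828921896458306
[0.42593262 0.06848379 0.016     ] -0.12194482566451763 0.032957303436420324
[0.57536897 0.09462849 0.016     ] 0.029703958958565792 0.028784322149552323
[0.58760072 0.03247372 0.016     ] 0.029298486857121737 -0.034561289676012755
[0.4072733  0.06130093 0.016     ] -0.14166158422394923 0.02963871673913828
[ 4.19650410e-01 -1.66694434e-05  1.60000000e-02] -0.1417577159277055 -0.03291551511974472
```

View pics/c4f.png

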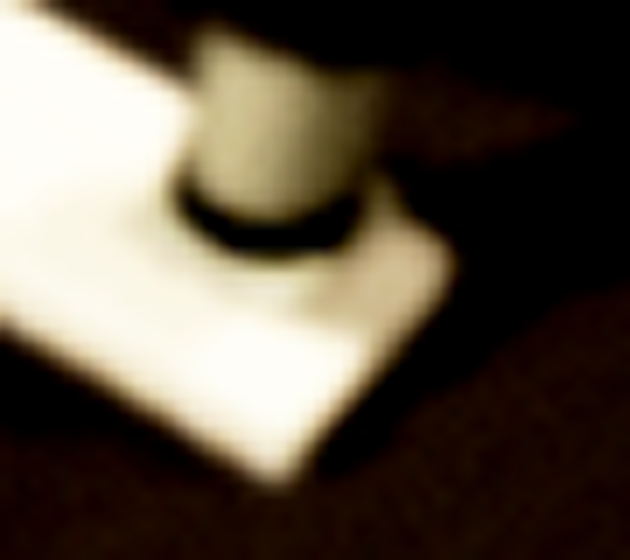

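Run:
```python
from h import *
shift([(.61,.1224,.358),(.61,.1224,.238)],-180)
```

```text
(0.61, 0.1224, 0.358) [-0.2408  0.0266 -0.0006]
(0.61, 0.1224, 0.238) [-0.2404  0.0262  0.1194]
rot [0.0033 0.0028 0.2018]
```

```bash
python3 -m pendant '[[0,0,0,0,0,0,0.5],[-0.05,0.005,0,0,0,0.1,0],[-0.1,0.01,0,0,0,0.2018,0],[-0.15,0.016,0,0,0,0.2018,0],[-0.2,0.022,0,0,0,0.2018,0],[-0.24,0.026,0,0,0,0.2018,0],[-0.24,0.026,0,0,0,0.2018,0],[-0.24,0.026,0,0,0,0.2018,0]]'
python3 - <<'E'
from h import *
from plant import ctrl
print(ctrl.get_obs()["joint_pos"])
shift([(.61,.1224,.238)],-180)
E
```

```text
clock: 10.62
tool_pos: [0.6135, 0.1215, 0.3539]
orientation: [-179.9, -0.1, 179.9]
force: [-0.9, -0.8, -0.7]
opening: 0.0438
[ 2.90597394e+01  1.30430671e+01  6.48471791e+00 -7.58038957e-04
 -8.36037253e+01 -1.19157685e+02]
(0.61, 0.1224, 0.238) [0.0032 0.0011 0.1159]
rot [-0.0014 -0.0025 -0.0017]
```

```bash
python3 -m pendant '[[0.0032,0.001,0.03,0,0,0.002,0],[0.0032,0.001,0.07,0,0,0.002,0],[0.0032,0.001,0.1,0,0,0.002,0],[0.0032,0.001,0.116,0,0,0.002,0],[0.0032,0.001,0.116,0,0,0.002,0],[0.0032,0.001,0.116,0,0,0.002,0]]'
python3 - <<'E'
from h import *
from plant import snapshot
import cv2
s2=snapshot("scene")
cv2.imwrite("pics/c5.png",cv2.resize(s2["image"][80:220,280:420],None,fx=4,fy=4,interpolation=2))
shift([(.61,.1224,.238)],-180)
E
```

```text
clock: 11.38
tool_pos: [0.6108, 0.123, 0.2412]
orientation: [180.0, 0.1, 179.8]
force: [0.8, 0.8, 1.0]
opening: 0.0439
(0.61, 0.1224, 0.238) [ 0.0008 -0.0007  0.0032]
rot [ 0.0008  0.0023 -0.0028]
```

View pics/c5.png

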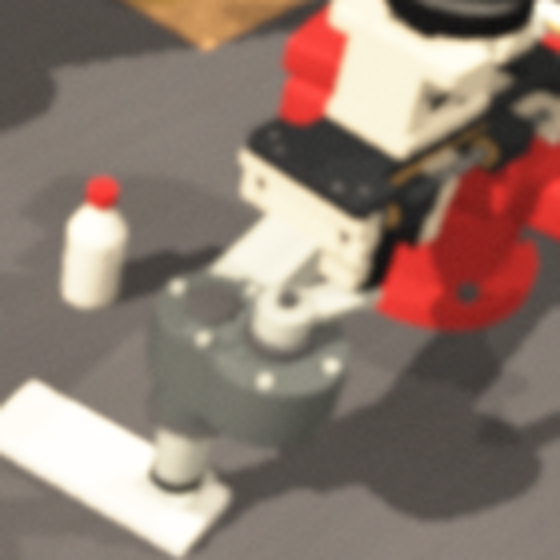

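```bash
python3 -m pendant '[[0,0,0.002,0,0,0,-1],[0,0,0.002,0,0,0,-1],[0,0,0.002,0,0,0,-1],[0,0,0.002,0,0,0,-1],[0,0,0.002,0,0,0,-1],[0,0,0.002,0,0,0,-1]]'
cat > circ.py <<'E'
from h import *
import sys
c=np.array([.596,.0692])
def rows(phi0,step,n):
    p0=c+.055*np.array([np.cos(np.radians(phi0)),np.sin(np.radians(phi0))])
    for i in range(1,n+1):
        f=np.radians(phi0-step*i);p=c+.055*np.array([np.cos(f),np.sin(f)]);d=p-p0
        print(f"[{-d[0]:.4f},{d[1]:.4f},0,0,0,0,-1]",end=",")
    print()
def st():
    from plant import ctrl
    o=ctrl.get_obs();d=o["tool_pos"][:2]-c;ph=np.arctan2(d[1],d[0]);r=np.hypot(*d)
    tg=np.array([np.sin(ph),-np.cos(ph)])
    print("t",round(o["clock"],2),"phi",round(np.degrees(ph),2),"r",round(r*1e3,2),"resist(tangential)",round(-o["force"][:2]@tg,2),"radial",round(o["force"][:2]@d/r,2),"F",np.round(o["force"],2),"open",round(o["opening"],4),"z",round(o["tool_pos"][2],4), "M",np.round(o["moment"],2))
if __name__=="__main__":
    st()
    if len(sys.argv)>1: rows(*map(float,sys.argv[1:3]),int(sys.argv[3]))
E
python3 circ.py 75.4 15 12
```

```text
clock: 12.18
tool_pos: [0.61, 0.1218, 0.2378]
orientation: [-179.9, -0.0, 179.8]
force: [-0.2, -6.1, 2.2]
opening: 0.0257
t 12.18 phi 75.06 r 54.42 resist(tangential) -1.38 radial -5.9 F [-0.19 -6.05  2.19] open 0.0257 z 0.2378 M [-1.77 -0.12  0.04]
[-0.0133,-0.0054,0,0,0,0,-1],[-0.0248,-0.0141,0,0,0,0,-1],[-0.0336,-0.0254,0,0,0,0,-1],[-0.0392,-0.0386,0,0,0,0,-1],[-0.0411,-0.0528,0,0,0,0,-1],[-0.0394,-0.0671,0,0,0,0,-1],[-0.0340,-0.0804,0,0,0,0,-1],[-0.0253,-0.0918,0,0,0,0,-1],[-0.0140,-0.1007,0,0,0,0,-1],[-0.0007,-0.1062,0,0,0,0,-1],[0.0135,-0.1082,0,0,0,0,-1],[0.0277,-0.1064,0,0,0,0,-1],
```

```bash
python3 -m pendant '[[-0.005,-0.0025,0,0,0,0,-1],[-0.0133,-0.0064,0,0,0,0,-1],[-0.0248,-0.0151,0,0,0,0,-1],[-0.0336,-0.0264,0,0,0,0,-1],[-0.0392,-0.0396,0,0,0,0,-1],[-0.0411,-0.0538,0,0,0,0,-1]]'; python3 circ.py
```

```text
clock: 12.92
tool_pos: [0.6516, 0.0708, 0.2378]
orientation: [179.8, 0.1, 179.9]
force: [-3.8, 8.3, 3.1]
opening: 0.0256
t 12.93 phi 1.63 r 55.59 resist(tangential) 8.41 radial -3.52 F [-3.76  8.31  3.06] open 0.0256 z 0.2378 M [ 2.68  1.25 -0.06]
```

```bash
python3 circ.py 0.4 15 12;python3 -c "
from circ import *
rows(180.4,10,12)"
```

```text
t 12.93 phi 1.63 r 55.59 resist(tangential) 8.41 radial -3.52 F [-3.76  8.31  3.06] open 0.0256 z 0.2378 M [ 2.68  1.25 -0.06]
[0.0018,-0.0142,0,0,0,0,-1],[0.0072,-0.0276,0,0,0,0,-1],[0.0158,-0.0390,0,0,0,0,-1],[0.0272,-0.0478,0,0,0,0,-1],[0.0404,-0.0534,0,0,0,0,-1],[0.0546,-0.0554,0,0,0,0,-1],[0.0689,-0.0536,0,0,0,0,-1],[0.0822,-0.0482,0,0,0,0,-1],[0.0936,-0.0395,0,0,0,0,-1],[0.1024,-0.0282,0,0,0,0,-1],[0.1080,-0.0150,0,0,0,0,-1],[0.1100,-0.0008,0,0,0,0,-1],
[-0.0008,0.0096,0,0,0,0,-1],[-0.0032,0.0188,0,0,0,0,-1],[-0.0072,0.0276,0,0,0,0,-1],[-0.0126,0.0354,0,0,0,0,-1],[-0.0194,0.0423,0,0,0,0,-1],[-0.0272,0.0478,0,0,0,0,-1],[-0.0358,0.0519,0,0,0,0,-1],[-0.0451,0.0545,0,0,0,0,-1],[-0.0546,0.0554,0,0,0,0,-1],[-0.0642,0.0546,0,0,0,0,-1],[-0.0734,0.0522,0,0,0,0,-1],[-0.0822,0.0482,0,0,0,0,-1],
```

```bash
python3 -m pendant '[[0.0023,-0.0142,0,0,0,0,-1],[0.0077,-0.0276,0,0,0,0,-1],[0.0163,-0.039,0,0,0,0,-1],[0.0277,-0.0478,0,0,0,0,-1],[0.0409,-0.0534,0,0,0,0,-1],[0.0551,-0.0554,0,0,0,0,-1]]'; python3 circ.py
python3 -m pendant '[[0.0143,0.0018,0,0,0,0,-1],[0.0276,0.0072,0,0,0,0,-1],[0.039,0.0159,0,0,0,0,-1],[0.0478,0.0272,0,0,0,0,-1],[0.0534,0.0404,0,0,0,0,-1],[0.0554,0.0546,0,0,0,0,-1]]'; python3 circ.py
```

```text
clock: 13.68
tool_pos: [0.5977, 0.0133, 0.238]
orientation: [-180.0, 0.2, 179.8]
force: [7.5, -0.8, -2.2]
opening: 0.0253
t 13.68 phi -88.27 r 55.92 resist(tangential) 7.46 radial 1.05 F [ 7.49 -0.82 -2.18] open 0.0253 z 0.238 M [-0.01 -2.61  0.04]
clock: 14.42
tool_pos: [0.5413, 0.068, 0.2379]
orientation: [-179.9, 0.1, 179.8]
force: [8.1, -7.2, -5.1]
opening: 0.0252
t 14.43 phi -178.77 r 54.73 resist(tangential) 7.37 radial -7.96 F [ 8.12 -7.2  -5.07] open 0.0252 z 0.2379 M [-2.53 -3.37  0.01]
```

```bash
python3 -m pendant '[[-0.0015,0.0096,0,0,0,0,-1],[-0.0039,0.0188,0,0,0,0,-1]]'; python3 circ.py
python3 -m pendant '[[-0.004,0.0088,0,0,0,0,-1],[-0.0094,0.0166,0,0,0,0,-1]]'; python3 circ.py
python3 -c "
from circ import *
for p in (140.4,120.4,100.4,80.4,60.4,40.4,20.4,0.4,-19.6,-39.6,-59.6,-79.6,-99.6,-119.6,-139.6,-159.6): print(p,end=' ');rows(p,10,2)"
```

```text
clock: 14.68
tool_pos: [0.5444, 0.0863, 0.2378]
orientation: [-179.9, -0.0, 179.8]
force: [1.1, -8.3, 0.3]
opening: 0.0258
t 14.68 phi 161.7 r 54.4 resist(tangential) 7.54 radial -3.65 F [ 1.1  -8.31  0.33] open 0.0258 z 0.2378 M [-2.87 -0.83  0.04]
clock: 14.92
tool_pos: [0.5534, 0.1027, 0.2378]
orientation: [-179.9, -0.1, 179.8]
force: [-1.3, -6.4, 2.1]
opening: 0.025
t 14.93 phi 141.87 r 54.18 resist(tangential) 5.86 radial -2.9 F [-1.34 -6.4   2.12] open 0.025 z 0.2378 M [-2.81  0.31  0.02]
140.4 [-0.0067,0.0068,0,0,0,0,-1],[-0.0145,0.0124,0,0,0,0,-1],
120.4 [-0.0087,0.0041,0,0,0,0,-1],[-0.0179,0.0067,0,0,0,0,-1],
100.4 [-0.0095,0.0009,0,0,0,0,-1],[-0.0191,0.0001,0,0,0,0,-1],
80.4 [-0.0093,-0.0024,0,0,0,0,-1],[-0.0180,-0.0064,0,0,0,0,-1],
60.4 [-0.0079,-0.0054,0,0,0,0,-1],[-0.0147,-0.0122,0,0,0,0,-1],
40.4 [-0.0056,-0.0078,0,0,0,0,-1],[-0.0097,-0.0165,0,0,0,0,-1],
20.4 [-0.0025,-0.0092,0,0,0,0,-1],[-0.0034,-0.0188,0,0,0,0,-1],
0.4 [0.0008,-0.0096,0,0,0,0,-1],[0.0032,-0.0188,0,0,0,0,-1],
-19.6 [0.0040,-0.0087,0,0,0,0,-1],[0.0094,-0.0166,0,0,0,0,-1],
-39.6 [0.0067,-0.0068,0,0,0,0,-1],[0.0145,-0.0124,0,0,0,0,-1],
-59.6 [0.0087,-0.0041,0,0,0,0,-1],[0.0179,-0.0067,0,0,0,0,-1],
-79.6 [0.0095,-0.0009,0,0,0,0,-1],[0.0191,-0.0001,0,0,0,0,-1],
-99.6 [0.0093,0.0024,0,0,0,0,-1],[0.0180,0.0064,0,0,0,0,-1],
-119.6 [0.0079,0.0054,0,0,0,0,-1],[0.0147,0.0122,0,0,0,0,-1],
-139.6 [0.0056,0.0078,0,0,0,0,-1],[0.0097,0.0165,0,0,0,0,-1],
-159.6 [0.0025,0.0092,0,0,0,0,-1],[0.0034,0.0188,0,0,0,0,-1],
```

```bash
python3 -m pendant '[[-0.0067,0.0068,0,0,0,0,-1],[-0.0145,0.0124,0,0,0,0,-1]]'>/dev/null; python3 circ.py
```

```text
t 15.18 phi 121.75 r 54.11 resist(tangential) 8.14 radial -3.31 F [-5.18 -7.1   4.57] open 0.0256 z 0.2378 M [-2.2   1.35  0.05]
```

```bash
python3 -m pendant '[[-0.0087,0.0041,0,0,0,0,-1],[-0.0179,0.0067,0,0,0,0,-1]]'>/dev/null; python3 circ.py
```

```text
t 15.43 phi 101.38 r 54.13 resist(tangential) 7.47 radial -2.3 F [-6.87 -3.73  4.11] open 0.0255 z 0.2378 M [-1.43  2.16 -0.03]
```

```bash
python3 - <<'E'
from h import *
from plant import snapshot
import cv2
s2=snapshot("scene")
c=s2["image"][170:230,290:370]
cv2.imwrite("pics/c6.png",cv2.resize(np.clip((c.astype(float)-60)*1.3,0,255).astype('uint8'),None,fx=8,fy=8,interpolation=2))
E
python3 circ.py
```

```text
t 15.47 phi 100.05 r 54.1 resist(tangential) 4.34 radial -2.31 F [-3.87 -3.03  5.37] open 0.0255 z 0.2378 M [-0.85  1.48 -0.04]
```

View pics/c6.png

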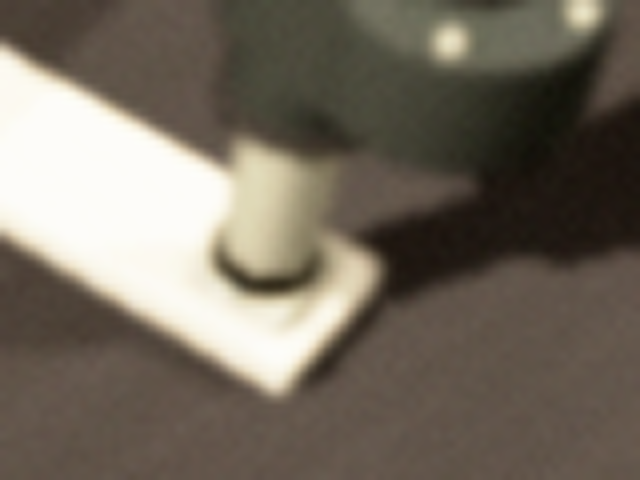

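```bash
python3 -m pendant '[[-0.0095,0.0009,0,0,0,0,-1],[-0.0191,0.0001,0,0,0,0,-1]]'>/dev/null; python3 circ.py
```

```text
t 15.72 phi 81.14 r 54.26 resist(tangential) 7.51 radial -1.65 F [-7.67 -0.47  4.75] open 0.0256 z 0.2378 M [-0.4   2.51  0.05]
```

```bash
python3 -m pendant '[[-0.0093,-0.0024,0,0,0,0,-1],[-0.018,-0.0064,0,0,0,0,-1]]'>/dev/null; python3 circ.py
```

```text
t 15.97 phi 60.89 r 54.55 resist(tangential) 6.59 radial -2.03 F [-6.74  1.43  5.57] open 0.0254 z 0.2378 M [0.48 2.61 0.01]
```

Still free.

```bash
python3 -m pendant '[[-0.0079,-0.0054,0,0,0,0,-1],[-0.0147,-0.0122,0,0,0,0,-1]]'>/dev/null; python3 circ.py
```

```text
t 16.23 phi 40.99 r 54.91 resist(tangential) 6.8 radial -3.12 F [-6.82  3.09  5.43] open 0.0256 z 0.2378 M [ 1.46  2.39 -0.03]
```

```bash
python3 -m pendant '[[-0.0056,-0.0078,0,0,0,0,-1],[-0.0097,-0.0165,0,0,0,0,-1]]'>/dev/null; python3 circ.py
```

```text
t 16.48 phi 21.19 r 55.27 resist(tangential) 7.39 radial -2.13 F [-4.66  6.12  4.06] open 0.0255 z 0.2378 M [2.23 1.85 0.01]
```

```bash
python3 -m pendant '[[-0.0025,-0.0092,0,0,0,0,-1],[-0.0034,-0.0188,0,0,0,0,-1]]'>/dev/null; python3 circ.py
```

```text
t 16.73 phi 1.71 r 55.56 resist(tangential) 7.45 radial -2.79 F [-3.01  7.36  2.53] open 0.0259 z 0.2379 M [2.76 0.88 0.01]
```

```bash
python3 -m pendant '[[0.0008,-0.0096,0,0,0,0,-1],[0.0032,-0.0188,0,0,0,0,-1]]'>/dev/null; python3 circ.py
```

```text
t 16.98 phi -17.69 r 55.79 resist(tangential) 7.75 radial -1.23 F [1.19 7.75 1.19] open 0.0252 z 0.2379 M [ 2.79 -0.58 -0.02]
```

```bash
python3 -m pendant '[[0.004,-0.0087,0,0,0,0,-1],[0.0094,-0.0166,0,0,0,0,-1]]'>/dev/null; python3 circ.py
```

```text
t 17.23 phi -37.24 r 55.9 resist(tangential) 7.76 radial 0.52 F [ 5.11  5.86 -2.18] open 0.0255 z 0.238 M [ 2.06 -1.97 -0.02]
```

```bash
python3 -m pendant '[[0.0067,-0.0068,0,0,0,0,-1],[0.0145,-0.0124,0,0,0,0,-1]]'>/dev/null; python3 circ.py
```

```text
t 17.48 phi -56.71 r 55.92 resist(tangential) 8.74 radial 2.85 F [ 8.87  2.41 -4.24] open 0.0254 z 0.238 M [ 1.13 -3.46  0.02]
```

```bash
python3 -m pendant '[[0.0087,-0.0041,0,0,0,0,-1]]'>/dev/null; python3 circ.py
```

```text
t 17.6 phi -66.37 r 55.88 resist(tangential) 10.19 radial 4.06 F [10.96  0.36 -4.33] open 0.0259 z 0.2381 M [ 0.26 -4.23  0.01]
```

```bash
python3 -m pendant '[[0.0036,-0.0012,0,0,0,0,-1]]'>/dev/null; python3 circ.py;  python3 -m pendant '[[0,0,0,0,0,0,-1],[0,0,0,0,0,0,-1],[0,0,0,0,0,0,-1]]'>/dev/null; python3 circ.py
```

```text
t 17.73 phi -70.52 r 55.83 resist(tangential) 11.38 radial 6.08 F [12.76 -1.94 -6.07] open 0.0257 z 0.2381 M [-0.39 -4.7  -0.04]
t 18.1 phi -70.83 r 55.88 resist(tangential) 8.05 radial 5.11 F [ 9.28 -2.19 -4.22] open 0.0254 z 0.238 M [-0.46 -3.43  0.01]
```

```bash
python3 -m pendant '[[-0.0012,0.0004,0,0,0,0,-1],[-0.002,0.0007,0,0,0,0,-1],[-0.002,0.0007,0,0,0,0,-1]]'>/dev/null; python3 circ.py
```

```text
t 18.48 phi -70.73 r 55.88 resist(tangential) 2.96 radial 4.49 F [ 4.27 -3.26  0.02] open 0.0254 z 0.238 M [-1.09 -1.91  0.04]
```

```bash
python3 -m pendant '[[0,0,0,0,0,0,0],[0,0,0,0,0,0,0],[0,0,0,0,0,0,0],[0,0,0,0,0,0,0],[0,0,-0.02,0,0,0,0],[0,0,-0.06,0,0,0,0],[0,0,-0.12,0,0,0,0],[0,0,-0.18,0,0,0,0],[0.03,-0.05,-0.18,0,0,0,0],[0.06,-0.1,-0.18,0,0,0,0],[0.09,-0.15,-0.18,0,0,0,0],[0.12,-0.2,-0.18,0,0,0,0]]'
python3 -m pendant '[[0.02,-0.05,0,0,0,0,0],[0.02,-0.05,0,0,0,0,0],[0.02,-0.05,0,0,0,0,0]]'
python3 - <<'E'
from h import *
from plant import snapshot
import cv2
s=snapshot("top");s2=snapshot("scene")
for n,x in(("top7",s),("scene7",s2)):pickle.dump(x,open(n+".pkl","wb"));cv2.imwrite(f"pics/{n}.png",x["image"])
cv2.imwrite("pics/c7.png",np.hstack([cv2.resize(s2["image"][110:230,290:390],None,fx=4,fy=4,interpolation=2),cv2.resize(s["image"][100:220,120:220],None,fx=4,fy=4,interpolation=2)]))
E
```

```text
clock: 19.98
tool_pos: [0.4917, -0.1842, 0.4178]
orientation: [180.0, 0.0, 179.9]
force: [0.4, -0.7, 0.2]
opening: 0.044
clock: 20.35
tool_pos: [0.4727, -0.233, 0.4175]
orientation: [180.0, 0.0, 179.8]
force: [0.6, -0.0, 0.0]
opening: 0.0436
```

View pics/c7.png

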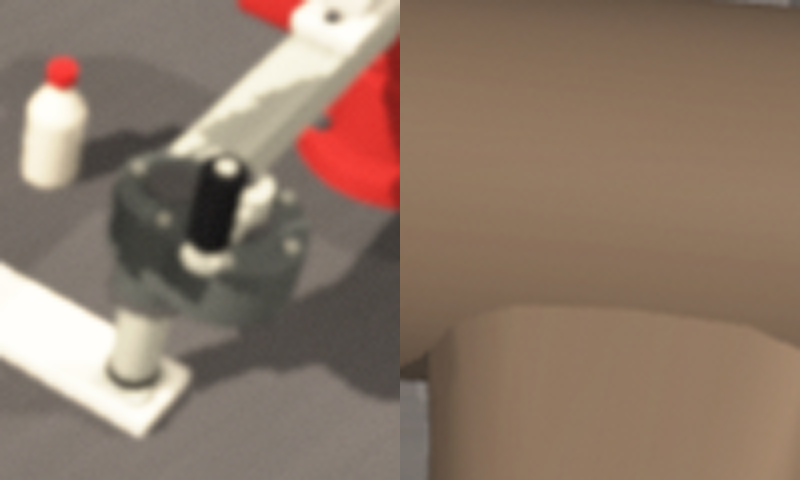

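View pics/top7.png

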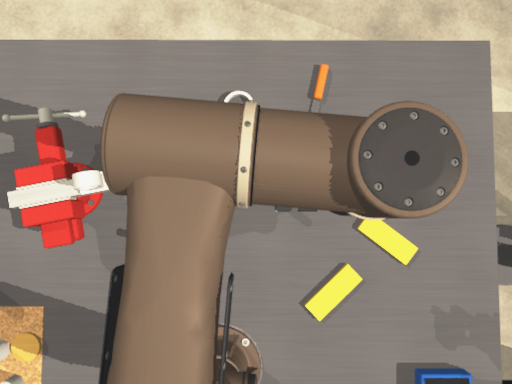

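Run:
```python
from h import *
from plant import ctrl
s=load("scene7");p=atz(s,228/4+290-.4,165/4+110-.4,.28);d=p[:2]-[.596,.0692];print(p,np.hypot(*d),np.degrees(np.arctan2(d[1],d[0])))
print(ctrl.close_job())
```

```text
[0.61362017 0.01594035 0.28      ] 0.05609866855131782 -71.69396515951125
the job is handed in; nothing more can be done
None
```

I laid the bar flat under the stabiliser leg and let go of it. I then wound the crank clockwise by about 506° until the foot bore on the bar, and released it. The job was handed in at about 20.4 s of the 72 s.

- **Bar position:** the foot centre sits about 56 mm from the bar's centre along the bar (limit 67 mm). Across the bar the two cameras disagree a little: the top view gave +1 mm and the scene view −2 mm. Both are well inside the 12 mm allowed.
- **Foot load:** free running read about 7.4 N at the grip, with single readings from 5.9 to 8.4 N. The last reading while winding was 11.4 N, about 1.5 times free running, which I take as roughly 85 N on the foot. With that noise it could be out by about 15 N, and nothing measured the load directly.
- **After letting go:** the last scene picture puts the grip at about −71.7°, against −70.8° when I released it. The difference is within picture accuracy, so the crank held. The foot stands wholly on the bar, and the hand read no contact force.
- **Other things on the bench:** the bottle stands upright where it was. The arm hid most of the file and the ring in the last top view, so I did not re-measure them. I kept the hand and the bar away from both throughout.

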